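# Rebalance a loaded centrifuge rotor

### The job

The centrifuge rotor has been loaded out of balance: rearrange its six tubes so that each sample tube stands straight across the hub from the balance tube with the same cap colour. Lower the tubes gently, do not drop or tip them; at the end all six stand upright, fully down, one to a bucket; the empty blue rack is there to park a tube on the way. Leave the white bottle and the tape roll beside the rack where they are.

Things in the scene. Friction and masses are not known exactly. Their poses are not given: they have to be found in the camera images.
- red_sample: self-standing plastic tube, 116 mm tall, 60 g: body 30 mm in diameter, flat foot (25 mm, rounded off), red screw cap 35 mm in diameter over the top 18 mm; cap top plain: the sample tube. Origin: centre of the foot's underside; z up to the cap. Grasp the cap from above. In a bucket its lowest 67 mm are inside, the cap's top 137 mm above the bench.
- red_balance: self-standing plastic tube, 116 mm tall, 60 g: body 30 mm in diameter, flat foot (25 mm, rounded off), red screw cap 35 mm in diameter over the top 18 mm; round white sticker on the cap top: the balance tube. Origin: centre of the foot's underside; z up to the cap. Grasp the cap from above. In a bucket its lowest 67 mm are inside, the cap's top 137 mm above the bench.
- yellow_sample: self-standing plastic tube, 116 mm tall, 60 g: body 30 mm in diameter, flat foot (25 mm, rounded off), yellow screw cap 35 mm in diameter over the top 18 mm; cap top plain: the sample tube. Origin: centre of the foot's underside; z up to the cap. Grasp the cap from above. In a bucket its lowest 67 mm are inside, the cap's top 137 mm above the bench.
- yellow_balance: self-standing plastic tube, 116 mm tall, 60 g: body 30 mm in diameter, flat foot (25 mm, rounded off), yellow screw cap 35 mm in diameter over the top 18 mm; round white sticker on the cap top: the balance tube. Origin: centre of the foot's underside; z up to the cap. Grasp the cap from above. In a bucket its lowest 67 mm are inside, the cap's top 137 mm above the bench.
- blue_sample: self-standing plastic tube, 116 mm tall, 60 g: body 30 mm in diameter, flat foot (25 mm, rounded off), blue screw cap 35 mm in diameter over the top 18 mm; cap top plain: the sample tube. Origin: centre of the foot's underside; z up to the cap. Grasp the cap from above. In a bucket its lowest 67 mm are inside, the cap's top 137 mm above the bench.
- blue_balance: self-standing plastic tube, 116 mm tall, 60 g: body 30 mm in diameter, flat foot (25 mm, rounded off), blue screw cap 35 mm in diameter over the top 18 mm; round white sticker on the cap top: the balance tube. Origin: centre of the foot's underside; z up to the cap. Grasp the cap from above. In a bucket its lowest 67 mm are inside, the cap's top 137 mm above the bench.
- rotor: fixed centrifuge rotor, 205 mm across, black hub knob (top 110 mm). Origin: hub axis at bench height; z up. Six upright rigid steel buckets, axes 75 mm from the hub axis at 0, 60, .. 300 deg from x towards y (75 mm apart; opposite ones 150 mm); inside diameter 35 mm, mouth flared to 47 mm, flat floor 21 mm, rim 88 mm above the bench. It does not turn. At the start each bucket holds one tube.
- tube_rack: small blue plastic tube rack, 124 x 60 x 50 mm, fixed, empty at the start. Origin: centre of its underside at bench height; x along its length. Two round holes, 42 mm in diameter, at x = -29 and +29 mm (y = 0); its top is 50 mm, the floor a tube stands on 6 mm above the bench. (Left of the work, beyond y = 0.17 m, stands a rocker loaded with bottles, up to 0.36 m high.)
- spare_bottle: bystander: loose white plastic bottle with a white cap, 48 mm in diameter, 112 mm tall, standing behind the tube rack. Origin: centre of its underside.
- tape_roll: bystander: loose roll of tan tape lying flat, 68 mm in diameter, 19 mm high, in front of the tube rack. Origin: centre of its underside.

How it is judged:
At the end, for the whole second after the job is handed in: In each colour the two tubes stand in opposite buckets (their feet more than 138 mm apart in plan). Every tube is in a bucket of the rotor: foot 67 to 83 mm from the hub's axis, no more than 6 mm above the bucket's floor, upright within 0.12 rad, at rest and released (horizontal distance between red_sample and red_balance above 0.138 m and horizontal distance between yellow_sample and yellow_balance above 0.138 m and horizontal distance between blue_sample and blue_balance above 0.138 m and z of red_sample in the frame of rotor between 0.017 and 0.027 m and horizontal distance between red_sample and rotor between 0.067 and 0.083 m and angle between each of red_sample, red_balance, yellow_sample, yellow_balance, blue_sample, blue_balance's own z axis and vertical below 0.12 rad and linear speed of each of red_sample, red_balance, yellow_sample, yellow_balance, blue_sample, blue_balance below 0.02 m/s and z of red_balance in the frame of rotor between 0.017 and 0.027 m and horizontal distance between red_balance and rotor between 0.067 and 0.083 m and z of yellow_sample in the frame of rotor between 0.017 and 0.027 m and horizontal distance between yellow_sample and rotor between 0.067 and 0.083 m and z of yellow_balance in the frame of rotor between 0.017 and 0.027 m and horizontal distance between yellow_balance and rotor between 0.067 and 0.083 m and z of blue_sample in the frame of rotor between 0.017 and 0.027 m and horizontal distance between blue_sample and rotor between 0.067 and 0.083 m and z of blue_balance in the frame of rotor between 0.017 and 0.027 m and horizontal distance between blue_balance and rotor between 0.067 and 0.083 m); the robot touches nothing.
It fails at once if a tube is tipped over or laid down (more than 45 degrees from upright) (angle between any of red_sample, red_balance, yellow_sample, yellow_balance, blue_sample, blue_balance's own z axis and vertical above 0.785 rad).
It fails at once if a tube is dropped into a bucket (its foot, less than 15 mm above the bucket's floor, is faster than 0.7 m/s: a fall of about 25 mm) ((horizontal distance between red_sample and rotor below 0.1 m and z of red_sample in the frame of rotor below 0.036 m and linear speed of red_sample above 0.7 m/s) or (horizontal distance between red_balance and rotor below 0.1 m and z of red_balance in the frame of rotor below 0.036 m and linear speed of red_balance above 0.7 m/s) or (horizontal distance between yellow_sample and rotor below 0.1 m and z of yellow_sample in the frame of rotor below 0.036 m and linear speed of yellow_sample above 0.7 m/s) or (horizontal distance between yellow_balance and rotor below 0.1 m and z of yellow_balance in the frame of rotor below 0.036 m and linear speed of yellow_balance above 0.7 m/s) or (horizontal distance between blue_sample and rotor below 0.1 m and z of blue_sample in the frame of rotor below 0.036 m and linear speed of blue_sample above 0.7 m/s) or (horizontal distance between blue_balance and rotor below 0.1 m and z of blue_balance in the frame of rotor below 0.036 m and linear speed of blue_balance above 0.7 m/s)).
It fails at once if the white bottle or the tape roll is disturbed (moved more than 25 mm) (distance of any of spare_bottle, tape_roll from where it was at the start of the episode above 0.025 m).
It also fails if it takes over 109 s, if anything falls off the work surface, if the arm or the gripper's body presses on something with over 40 N, if the wrist force passes 120 N, or if a joint passes its speed limit or range.

### The arm

A 7-joint arm with a two-finger parallel gripper is mounted at the origin on a cart in front of the work surface, level with it; the furniture and walls round the work are solid. World frame = base frame: x ahead of the robot, y to its left, z up, the work surface at z = 0. Lengths are in m, angles in rad, forces in N, time in s.
With the tool pointing down it reaches from about 0.425 to 0.925 m from the base axis. Payload 6.8 kg.
Tool frame: the origin (TCP) lies midway between the tips of the shut fingers; the grasp point (between the pads) lies 19 mm behind it; z points along the fingers, y is the line along which they close (so a half turn about z gives the same grasp; the last joint's range is limited). The gripper opens to 85 mm and grips with 20 to 120 N. Pads are 22 mm wide; open, the fingers measure 114 mm over their backs; the gripper's body (76 mm by 85 mm) begins 54 mm behind the grasp point. The pads swing forward as they close: fully open they stand 13 mm farther back than shut.
Start: joints at [-1.278, 0.477, 0.022, 1.555, -0.011, 1.109, -0.083], TCP at [0.263, 0.622, 0.231] pointing down, gripper open.
Joint ranges: [-2.96, 2.96], [-0.34, 2.1], [-1.41, 1.46], [0.24, 2.44], [-1.37, 4.51], [0.17, 1.92], [-2.96, 2.96]. Speed limits (rad/s): [2.39, 2.39, 3.14, 3.14, 3.14, 3.14, 3.14].

### API

Orientations are given as a unit quaternion [w, x, y, z].
In Python, from workcell import * gives the robot as it stands.
- The arm moves only by the shell command python3 -m jog 'ROWS' [FORCE]. ROWS is JSON, one flat list of numbers, 7 for each row, row after row: the opening in per cent of the stroke, from 0 (shut) to 100 (fully open), then the shift along the tool's x, y, z in m, then the turn, a rotation vector about the tool's x, y, z in degrees. A call has 1 to 12 rows; each row is the pose to reach, as a shift and turn from the pose commanded when the call began, along the tool's axes at that moment; what a row does not reach only later rows make up. A row lasts 1/8 s, in which the tool goes at most 62.5 mm and 10.7 degrees, less where a joint would pass 70% of its speed; a pose out of reach is approached as far as the arm can. A call with a gripper value outside its range is refused whole. The fingers move at their own pace and stop on an object; FORCE is the grip in N (left out, the last holds). Time passes only in rows, so rows that repeat a pose let the fingers close. It gives the time, the measured TCP pose, the force, the opening and the grip force at its end, in the units of the state.
- observe(): the state, without advancing time (a new reading comes with each control period).
- snapshot(name): name is "side" or "top" or "wrist"; returns a dict with "pixels" (420x560x3 uint8, blue, green, red), "depth" (420x560 float32, m along the optical axis (not along the pixel's ray), 0 where there is no reading), "fx", "fy", "cx", "cy" (pixels), "pose" (4x4, takes a point from camera to world coordinates). Camera axes: x right, y up, looking along -z (the intrinsics and any distortion apply to the point x, -y, -z); pixel columns grow to the right and rows downward; lengths in m; the calibration is good to about 2 mm. A picture is of the moment at which its call begins.
- sign_off(): hands the job in; it is judged then, once.
The state is a dict: "clock": time; "qpos": joint angles; "qvel": joint speeds; "joint_efforts": joint torques, N m; "position": TCP position; "eef_rot": TCP orientation; "ft_force": force on the tool from outside, world axes, zero at the start; "wrist_torque": the same for the moment, N m; "gripper_width": opening from 0.0 (shut) to 1.0 (fully open); "gripper_force": force on a finger pad.
Only numpy, scipy, OpenCV 4.12 (cv2) and the standard library are available. Lean on these libraries where they do the work, as an engineer would, in place of code of your own. Each camera call takes 0.05 s, during which the arm holds its last target. There are 200 camera calls.

## Working session

There is one attempt and no reset: what is moved stays moved. The work goes in short steps, Python scripts to look and compute and a shell command to move; the robot and the scene stay as the last step left them, time stands still between calls to the robot, and variables do not carry over. Pictures are saved under pics/ and viewed, at most 14 in all, crops included, and the job is handed in when it is done.

```bash
ls; mkdir -p pics
python3 - <<'E'
from workcell import *
import cv2
print(observe())
for n in ("top","side"):
    s=snapshot(n); cv2.imwrite(f"pics/{n}0.png",s["pixels"]); print(n,s["fx"],s["fy"],s["cx"],s["cy"],s["pose"],[k for k in s])
E
```

```text
pics
{'clock': 0.0, 'qpos': array([-1.27807826,  0.47780825,  0.0223589 ,  1.55649261, -0.01145886,
        1.10930515, -0.08311292]), 'qvel': array([ 0.0010595 , -0.00038419, -0.00063268, -0.00014803,  0.00044085,
        0.00074593, -0.00354358]), 'joint_efforts': array([-6.18896374e-04, -5.96452975e+01,  1.60730258e+00, -2.81194085e+01,
        1.23595764e-02,  9.19540529e-03, -1.33162806e-05]), 'position': array([0.26316372, 0.62091806, 0.23030327]), 'eef_rot': array([-9.52672410e-05,  1.99065414e-01,  9.79985751e-01, -9.37739120e-04]), 'ft_force': array([0.0883179 , 0.12276899, 0.27287773]), 'wrist_torque': array([-0.00311807,  0.01053099,  0.0069448 ]), 'gripper_force': 0.0, 'gripper_width': 1.001100028116271}
top 462.40929329044474 462.40929329044474 279.91678245244833 198.7351136562381 [[-0.00752123  0.99716615 -0.07485384  0.45862477]
 [-0.99965069 -0.00560109  0.02582888 -0.17771904]
 [ 0.02533642  0.07502196  0.99685996  0.91838868]
 [ 0.          0.          0.          1.        ]] ['pixels', 'depth', 'fx', 'fy', 'cx', 'cy', 'pose']
side 384.9385005193355 384.9385005193355 281.6047611532273 205.29663972914122 [[ 0.33711142  0.49305143 -0.80203253 -0.15163879]
 [-0.94128856  0.1929952  -0.27699945 -0.40715706]
 [ 0.01821345  0.84832372  0.52916456  0.52204583]
 [ 0.          0.          0.          1.        ]] ['pixels', 'depth', 'fx', 'fy', 'cx', 'cy', 'pose']
```

View pics/top0.png

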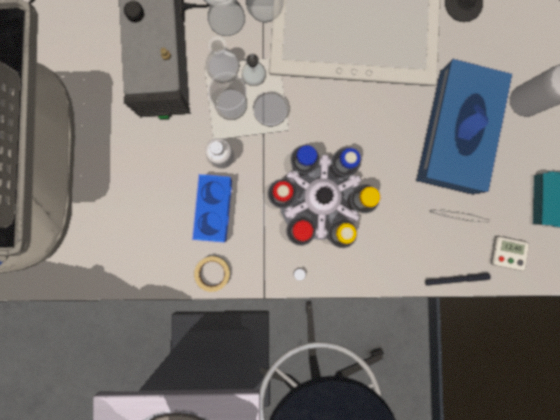

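View pics/side0.png

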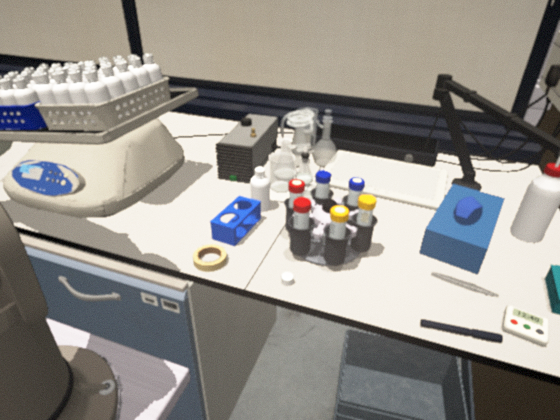

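The top view shows the caps clockwise: red-balance (282,192), blue-sample (306,157), blue-balance (347,160), yellow-sample (369,197), yellow-balance (344,234), red-sample (301,231). The rack holes are at about (215,190) and (211,222). Cycling the three samples (red to the yellow-sample bucket, yellow to the blue-sample bucket, blue to the red-sample bucket) fixes it in four moves.

```bash
cat > h.py <<'E'
from workcell import *
import numpy as np, cv2
def ray(s,u,v,z):
    d=s["pose"][:3,:3]@np.array([(u-s["cx"])/s["fx"],-(v-s["cy"])/s["fy"],-1]); o=s["pose"][:3,3]
    return o+d*(z-o[2])/d[2]
def cloud(s):
    D=s["depth"]; v,u=np.indices(D.shape)
    P=np.stack([(u-s["cx"])/s["fx"]*D,-(v-s["cy"])/s["fy"]*D,-D],-1)@s["pose"][:3,:3].T+s["pose"][:3,3]
    P[D==0]=np.nan; return P
def rel(target,th):
    "shift in tool axes & turn (deg) from current pose to world target xyz (TCP) with tool y at th deg"
    o=observe(); p=o["position"]; w,x,y,z=o["eef_rot"]
    R=np.array([[1-2*(y*y+z*z),2*(x*y-z*w),2*(x*z+y*w)],[2*(x*y+z*w),1-2*(x*x+z*z),2*(y*z-x*w)],[2*(x*z-y*w),2*(y*z+x*w),1-2*(x*x+y*y)]])
    t=np.degrees(np.arctan2(R[1,1],R[0,1]))
    return np.round(R.T@(np.array(target)-p),4), "turn z", round(-((th-t+90)%180-90),1), "theta",round(t,1)
E
python3 - <<'E'
from h import *
np.set_printoptions(precision=4,suppress=True)
from scipy.optimize import least_squares
caps=[]
s=snapshot("top"); P=cloud(s); hsv=cv2.cvtColor(s["pixels"],cv2.COLOR_BGR2HSV)
for n,u,v in [("RB",282,192),("BS",306,157),("BB",347,160),("YS",369,197),("YB",344,234),("RS",301,231)]:
    h=hsv[...,0].astype(int); lo={"R":0,"B":118,"Y":25}[n[0]]
    m=(np.minimum(abs(h-lo),180-abs(h-lo))<12)&(hsv[...,1]>150)&(hsv[...,2]>90)
    m=(m|((hsv[...,1]<90)&(hsv[...,2]>150)&(P[...,2]>.13)))&(P[...,2]>.131)&(P[...,2]<.145)
    yy,xx=np.indices(m.shape); m&=np.hypot(xx-u,yy-v)<17
    Z=P[m]; print(n,m.sum(),"px",xx[m].mean(),yy[m].mean(),"ray",ray(s,xx[m].mean(),yy[m].mean(),.137)[:2],"z",np.median(Z[:,2]),cv2.minEnclosingCircle(Z[:,:2].astype(np.float32)))
    caps.append(ray(s,xx[m].mean(),yy[m].mean(),.137)[:2])
caps=np.array(caps); c=caps.mean(0); d=caps-c
print("centre",c,"r",np.hypot(*d.T),"ang",np.degrees(np.arctan2(d[:,1],d[:,0])))
# rack
m=(P[...,2]>.045)&(P[...,2]<.055); yy,xx=np.indices(m.shape); m&=(xx>180)&(xx<245)&(yy>165)&(yy<250)
Q=P[m][:,:2].astype(np.float32); print("rack",cv2.minAreaRect(Q),"reach")
# bottle, tape
for nm,z0,z1,b in [("bottle",.09,.12,(195,240,130,175)),("tape",.012,.024,(185,240,245,300))]:
    k=(P[...,2]>z0)&(P[...,2]<z1)&(xx>b[0])&(xx<b[1])&(yy>b[2])&(yy<b[3]); print(nm,k.sum(),cv2.minEnclosingCircle(P[k][:,:2].astype(np.float32)))
# rocker
for n in("top","side"):
    P=cloud(snapshot(n)); k=(P[...,2]>.08)&(P[...,1]>.1)&(P[...,0]<1.0); Z=P[k]; print("rocker",n,Z.min(0),Z.max(0))
    for hi in(.1,.2,.3): print(hi,Z[Z[:,2]>hi].min(0))
E
```

```text
RB 276 px 282.40942028985506 190.6268115942029 ray [ 0.5311 -0.2023] z 0.13655172516071767 ((0.5314916372299194, -0.20257282257080078), 0.017547622323036194)
BS 289 px 306.3910034602076 154.96539792387543 ray [ 0.5921 -0.2438] z 0.13658193608368907 ((0.5927897095680237, -0.2443394958972931), 0.016920048743486404)
BB 250 px 349.588 157.832 ray [ 0.5869 -0.3179] z 0.13682321475615322 ((0.5870898962020874, -0.3179713487625122), 0.016668284311890602)
YS 320 px 369.465625 196.175 ray [ 0.5208 -0.3507] z 0.13645209251642165 ((0.5209536552429199, -0.35118043422698975), 0.01784343458712101)
YB 295 px 345.7322033898305 232.61694915254236 ray [ 0.4592 -0.3089] z 0.13644274657984268 ((0.458910197019577, -0.30958887934684753), 0.01781485043466091)
RS 323 px 302.10526315789474 230.03405572755418 ray [ 0.4641 -0.235 ] z 0.13638479169860918 ((0.4641968607902527, -0.2350340187549591), 0.017349446192383766)
centre [ 0.5257 -0.2764] r [0.0743 0.074  0.0739 0.0744 0.074  0.0742] ang [  85.8452   26.1687  -34.1067  -93.7591 -153.9666  146.103 ]
rack ((0.5082788467407227, -0.0697990208864212), (0.06081956624984741, 0.12418524920940399), 84.67491912841797) reach
bottle 161 ((0.6114799976348877, -0.08562282472848892), 0.011761326342821121)
tape 542 ((0.38284415006637573, -0.06738664209842682), 0.03441643342375755)
rocker top [0.4154 0.1823 0.08  ] [0.8241 0.297  0.2638]
0.1 [0.4289 0.1823 0.1   ]
0.2 [0.4289 0.1823 0.2002]Traceback (most recent call last):
  File "<stdin>", line 24, in <module>
    return umr_minimum(a, axis, None, out, keepdims, initial, where)
ValueError: zero-size array to reduction operation minimum which has no identity
```

```bash
python3 -m jog '[60,0,0,-0.06,0,0,0, 60,0,0,-0.12,0,0,0, 60,0,0,-0.18,0,0,0, 60,0,0,-0.22,0,0,0, 60,0,0,-0.22,0,0,0]'
python3 - <<'E'
from h import *
print(rel([.50,.2,.45],-4), rel([.47,-.2345,.40],-4))
print(observe()["qpos"])
E
```

```text
clock: 0.82
position: [0.2638, 0.6225, 0.4555]
eef_rot: [0.0, 0.199, 0.98, 0.004]
ft_force: [0.1, 0.3, 0.4]
gripper_width: 0.602
gripper_force: 0.0
(array([-0.3824, -0.2968,  0.0032]), 'turn z', np.float64(71.0), 'theta', np.float64(67.0)) (array([-0.5244, -0.7089,  0.0502]), 'turn z', np.float64(71.0), 'theta', np.float64(67.0))
[-1.29092508  0.3742781   0.04353067  1.21663222 -0.0159016   1.54383507
 -0.08028684]
```

```bash
python3 -m jog '[60,-0.05,-0.037,0,0,0,9, 60,-0.098,-0.074,0,0,0,18, 60,-0.146,-0.111,0,0,0,27, 60,-0.194,-0.148,0,0,0,36, 60,-0.242,-0.185,0,0,0,45, 60,-0.29,-0.222,0,0,0,54, 60,-0.338,-0.259,0,0,0,63, 60,-0.382,-0.297,0,0,0,71, 60,-0.402,-0.355,0,0,0,71, 60,-0.422,-0.413,0,0,0,71, 60,-0.442,-0.471,0,0,0,71, 60,-0.462,-0.529,0,0,0,71]'
python3 - <<'E'
from h import *
print(rel([.4635,-.2345,.19],-4));print(observe()["qpos"])
E
```

```text
clock: 2.33
position: [0.4813, -0.0477, 0.4501]
eef_rot: [-0.001, 0.731, 0.682, -0.001]
ft_force: [1.8, 0.5, -0.2]
gripper_width: 0.6
gripper_force: 0.0
(array([-0.1875, -0.0045,  0.2601]), 'turn z', np.float64(0.0), 'theta', np.float64(-4.0))
[-0.65495247 -0.01672171  0.62696986  1.69335754  0.00977381  1.46334014
 -0.09810043]
```

```bash
python3 -m jog '[60,-0.04,-0.001,0.043,0,0,0, 60,-0.08,-0.002,0.086,0,0,0, 60,-0.12,-0.003,0.129,0,0,0, 60,-0.155,-0.004,0.172,0,0,0, 60,-0.18,-0.004,0.215,0,0,0, 60,-0.187,-0.0045,0.25,0,0,0, 60,-0.187,-0.0045,0.26,0,0,0,60,-0.187,-0.0045,0.26,0,0,0]'
python3 - <<'E'
from h import *
print(rel([.4635,-.2345,.106],-4));print(observe()["qpos"])
s=snapshot("wrist"); cv2.imwrite("pics/w1.png",s["pixels"])
P=cloud(s); m=(P[...,2]>.128)&(P[...,2]<.145)
n,l,st,c=cv2.connectedComponentsWithStats(m.astype(np.uint8))
for i in range(1,n):
    if st[i,4]>300: print(st[i],c[i],cv2.minEnclosingCircle(P[l==i][:,:2].astype(np.float32)))
E
```

```text
clock: 3.32
position: [0.4646, -0.2315, 0.191]
eef_rot: [-0.001, 0.731, 0.682, -0.0]
ft_force: [0.5, 0.2, 0.8]
gripper_width: 0.601
gripper_force: 0.0
(array([-0.0031, -0.0008,  0.085 ]), 'turn z', np.float64(0.1), 'theta', np.float64(-3.9))
[-0.27997279  0.33268851  0.76748192  2.00403501 -0.28951857  0.91598792
  0.57032999]
[ 357  146   68   64 3237] [390.68396664 177.31665122] ((0.5302233099937439, -0.2030363827943802), 0.018278049305081367)
[ 246  209   60   60 2763] [275.26348172 238.89106044] ((0.46292659640312195, -0.23610073328018188), 0.018215132877230644)
[ 461  209   67   60 3007] [493.82507483 238.74758896] ((0.5920136570930481, -0.24475671350955963), 0.01837143674492836)
[ 249  318   54   52 2219] [275.56376746 343.9215863 ] ((0.457628071308136, -0.3102976977825165), 0.01855231076478958)
[451 318  52  40 937] [482.19957311 333.63287086] ((0.5885047912597656, -0.315334677696228), 0.016655998304486275)
```

View pics/w1.png

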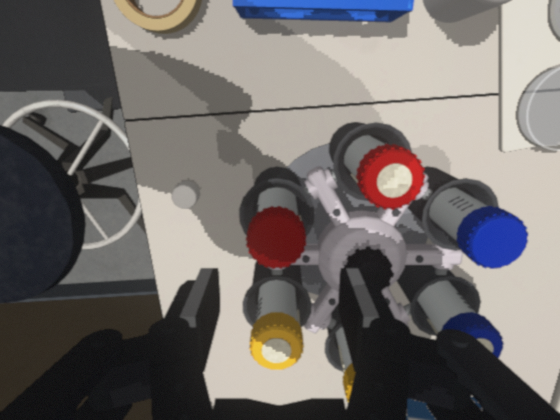

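The wrist view shows the plain red cap at (275,238) between the fingers at (205,300) and (365,300). It agrees with the top view to within 1.5 mm, so I descend and grip.

```bash
python3 -m jog '[60,-0.004,-0.001,0.02,0,0,0, 60,-0.004,-0.001,0.05,0,0,0, 60,-0.004,-0.001,0.075,0,0,0, 60,-0.004,-0.001,0.085,0,0,0, 60,-0.004,-0.001,0.085,0,0,0, 30,-0.004,-0.001,0.085,0,0,0, 20,-0.004,-0.001,0.085,0,0,0, 20,-0.004,-0.001,0.085,0,0,0, 20,-0.004,-0.001,0.085,0,0,0, 20,-0.004,-0.001,0.085,0,0,0]' 40
```

```text
clock: 4.62
position: [0.4645, -0.2365, 0.1076]
eef_rot: [0.001, 0.731, 0.682, 0.001]
ft_force: [-1.4, 0.2, 5.7]
gripper_width: 0.381
gripper_force: 39.3
```

```bash
python3 -m jog '[20,0,0,-0.01,0,0,0, 20,0,0,-0.03,0,0,0, 20,0,0,-0.06,0,0,0, 20,0,0,-0.09,0,0,0, 20,0,0,-0.12,0,0,0, 20,0,0,-0.14,0,0,0, 20,0.03,0,-0.14,0,0,0, 20,0.08,0.001,-0.14,0,0,0, 20,0.13,0.002,-0.14,0,0,0, 20,0.16,0.003,-0.14,0,0,0, 20,0.169,0.003,-0.14,0,0,0, 20,0.169,0.003,-0.14,0,0,0]'
python3 - <<'E'
from h import *
print(rel([.479,-.068,.096],-4)); print(observe()["qpos"])
s=snapshot("wrist"); cv2.imwrite("pics/w2.png",s["pixels"])
s=snapshot("side"); cv2.imwrite("pics/s2.png",s["pixels"][100:320,150:450])
E
```

```text
clock: 6.12
position: [0.4783, -0.068, 0.2466]
eef_rot: [0.0, 0.731, 0.682, 0.0]
ft_force: [-0.2, -1.0, -1.5]
gripper_width: 0.375
gripper_force: 39.7
(array([1.000e-04, 7.000e-04, 1.506e-01]), 'turn z', np.float64(0.0), 'theta', np.float64(-4.0))
[-0.65514331  0.15885052  0.75494196  2.0204421  -0.12842003  1.00838709
  0.09320785]
```

View pics/s2.png

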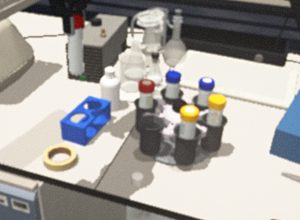

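View pics/w2.png

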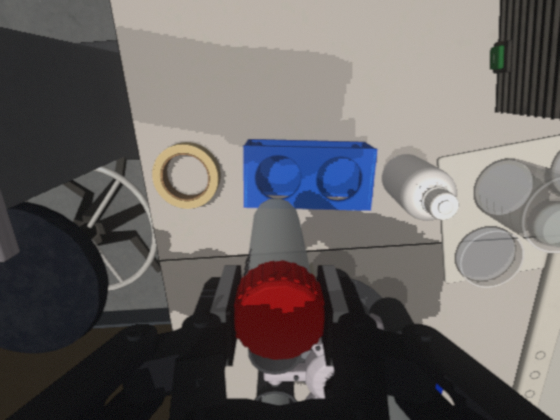

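The held tube hangs upright (side crop (75,45)), and the rack's front hole is at wrist (279,177) as expected. I lower into the rack.

```bash
python3 -m jog '[20,0,0.001,0.03,0,0,0, 20,0,0.001,0.07,0,0,0, 20,0,0.001,0.11,0,0,0, 20,0,0.001,0.135,0,0,0, 20,0,0.001,0.146,0,0,0, 20,0,0.001,0.151,0,0,0, 20,0,0.001,0.153,0,0,0, 20,0,0.001,0.153,0,0,0]'; python3 -c "
from h import *
o=observe(); print(o['ft_force'],o['position'])"
```

```text
clock: 7.22
position: [0.4798, -0.0677, 0.0939]
eef_rot: [0.0, 0.731, 0.682, 0.001]
ft_force: [-0.4, -0.4, -1.1]
gripper_width: 0.38
gripper_force: 39.8
[-0.37074624 -0.42685878 -1.10807022] [ 0.47981274 -0.06768967  0.09390764]
```

```bash
python3 -m jog '[20,0,0,0.002,0,0,0, 20,0,0,0.002,0,0,0, 60,0,0,0.002,0,0,0, 60,0,0,0.002,0,0,0, 60,0,0,0.002,0,0,0, 60,0,0,-0.03,0,0,0, 60,0,0,-0.08,0,0,0, 60,0,0,-0.12,0,0,0, 60,0,0,-0.12,0,0,0]'
python3 - <<'E'
from h import *
print(rel([.521,-.352,.20],-4))
s=snapshot("wrist"); P=cloud(s); m=(P[...,2]>.117)&(P[...,2]<.128)
n,l,st,c=cv2.connectedComponentsWithStats(m.astype(np.uint8))
for i in range(1,n):
    if st[i,4]>300: print(c[i],np.median(P[l==i],0),cv2.minEnclosingCircle(P[l==i][:,:2].astype(np.float32)))
E
```

```text
clock: 8.35
position: [0.4813, -0.0677, 0.2158]
eef_rot: [0.001, 0.731, 0.682, 0.003]
ft_force: [0.1, 0.2, -0.4]
gripper_width: 0.598
gripper_force: 0.0
(array([-0.2809,  0.0592,  0.0157]), 'turn z', np.float64(0.0), 'theta', np.float64(-4.0))
[274.15768057 211.08646999] [ 0.47941769 -0.06606769  0.12279551] ((0.4793381094932556, -0.06762336939573288), 0.017870556563138962)
```

```bash
python3 -m jog '[60,-0.04,0.008,0,0,0,0, 60,-0.09,0.018,0,0,0,0, 60,-0.14,0.029,0,0,0,0, 60,-0.19,0.04,0,0,0,0, 60,-0.24,0.05,0.01,0,0,0, 60,-0.27,0.057,0.016,0,0,0, 60,-0.281,0.059,0.016,0,0,0, 60,-0.281,0.059,0.016,0,0,0]'
cat > near.py <<'E'
from h import *
np.set_printoptions(precision=4,suppress=True)
print(rel([.521,-.352,.107],-4),observe()["qpos"])
for k in("wrist","top"):
  s=snapshot(k); P=cloud(s); m=(P[...,2]>.131)&(P[...,2]<.142)
  n,l,st,c=cv2.connectedComponentsWithStats(m.astype(np.uint8))
  for i in range(1,n):
    if st[i,4]>150: q=ray(s,*c[i],.137); print(k,st[i,4],c[i],q[:2],s["pixels"][l==i].mean(0).astype(int),*cv2.minEnclosingCircle(P[l==i][:,:2].astype(np.float32)))
E
python3 near.py
```

```text
clock: 9.4
position: [0.5181, -0.3519, 0.1963]
eef_rot: [-0.001, 0.731, 0.682, -0.0]
ft_force: [-0.3, 0.1, -0.3]
gripper_width: 0.6
gripper_force: 0.0
(array([0.    , 0.003 , 0.0893]), 'turn z', np.float64(-0.0), 'theta', np.float64(-4.0)) [-0.0317  0.5238  0.7427  1.7482 -0.4049  1.0309  0.7874]
wrist 3701 [409.1416  27.4699] [ 0.5912 -0.2473] [140  49  26] (0.5921992659568787, -0.24497097730636597) 0.018173474818468094
wrist 3027 [166.7526 168.9313] [ 0.4587 -0.3099] [ 61 107 127] (0.4577815532684326, -0.3111085295677185) 0.018165739253163338
wrist 3054 [395.0265 168.6752] [ 0.5862 -0.3186] [131  85  76] (0.5870339274406433, -0.31987544894218445) 0.018145374953746796
wrist 2584 [280.8378 230.1173] [ 0.5199 -0.3511] [ 32  83 106] (0.5199646949768066, -0.35272806882858276) 0.018037283793091774
top 283 [132.311    9.5442] [0.8478 0.0557] [59 63 67] (0.8494722247123718, 0.05667679384350777) 0.016917536035180092
top 206 [553.6262  80.6359] [ 0.7225 -0.6801] [172 177 184] (0.725067138671875, -0.6906237602233887) 0.02906169928610325
top 321 [306.2866 154.433 ] [ 0.593  -0.2436] [183  74  51] (0.5935878157615662, -0.24368838965892792) 0.017807425931096077
top 322 [349.6957 157.3261] [ 0.5878 -0.3181] [163 110 103] (0.5882008671760559, -0.3190181851387024) 0.018034914508461952
top 325 [282.24   190.5877] [ 0.5311 -0.202 ] [ 95 104 211] (0.5313404202461243, -0.20208343863487244) 0.017710257321596146
```

```bash
python3 -m jog '[60,0,0.002,0.02,0,0,0, 60,0,0.002,0.05,0,0,0, 60,0,0.002,0.078,0,0,0, 60,0,0.002,0.089,0,0,0, 60,0,0.002,0.089,0,0,0, 30,0,0.002,0.089,0,0,0, 20,0,0.002,0.089,0,0,0, 20,0,0.002,0.089,0,0,0, 20,0,0.002,0.089,0,0,0, 20,0,0.002,0.089,0,0,0]' 40
```

```text
clock: 10.75
position: [0.5213, -0.3528, 0.1093]
eef_rot: [0.001, 0.731, 0.682, 0.0]
ft_force: [-0.7, -0.2, 5.2]
gripper_width: 0.38
gripper_force: 40.2
```

```bash
python3 -m jog '[20,0,0,-0.01,0,0,0, 20,0,0,-0.03,0,0,0, 20,0,0,-0.06,0,0,0, 20,0,0,-0.09,0,0,0, 20,0,0,-0.12,0,0,0, 20,0,0,-0.145,0,0,0, 20,0,0,-0.145,0,0,0]'; python3 -c "
from h import *
print(rel([.537,-.0725,.25],-4))"
```

```text
clock: 11.62
position: [0.5216, -0.3532, 0.2563]
eef_rot: [0.002, 0.731, 0.682, 0.001]
ft_force: [-0.0, 0.1, -0.5]
gripper_width: 0.374
gripper_force: 39.9
(array([ 0.2811, -0.0041,  0.0058]), 'turn z', np.float64(0.0), 'theta', np.float64(-4.0))
```

Blue-sample has to move before yellow-sample, because its bucket is the one yellow needs. I put yellow back down gently.

```bash
python3 -m jog '[20,0,0,0.03,0,0,0, 20,0,0,0.07,0,0,0, 20,0,0,0.11,0,0,0, 20,0,0,0.13,0,0,0, 20,0,0,0.14,0,0,0, 20,0,0,0.145,0,0,0, 20,0,0,0.146,0,0,0, 20,0,0,0.146,0,0,0, 60,0,0,0.146,0,0,0, 60,0,0,0.146,0,0,0, 60,0,0,0.146,0,0,0,60,0,0,0.12,0,0,0]'; python3 -m jog '[60,0,0,-0.03,0,0,0, 60,0,0,-0.07,0,0,0, 60,0,0,-0.07,0,0,0]'; python3 -c "
from h import *
print(rel([.5935,-.2444,.20],-4))"
```

```text
clock: 13.12
position: [0.5197, -0.3511, 0.1318]
eef_rot: [-0.002, 0.731, 0.682, -0.001]
ft_force: [0.5, 0.1, 0.2]
gripper_width: 0.599
gripper_force: 0.0
clock: 13.5
position: [0.5222, -0.3537, 0.2065]
eef_rot: [0.003, 0.731, 0.682, 0.001]
ft_force: [-0.8, 0.1, -0.7]
gripper_width: 0.601
gripper_force: 0.0
(array([0.114 , 0.0635, 0.0066]), 'turn z', np.float64(0.0), 'theta', np.float64(-4.0))
```

```bash
python3 -m jog '[60,0.04,0.02,0,0,0,0, 60,0.08,0.045,0,0,0,0, 60,0.105,0.06,0.006,0,0,0, 60,0.113,0.064,0.006,0,0,0, 60,0.113,0.064,0.006,0,0,0, 60,0.113,0.064,0.006,0,0,0]'; python3 near.py | grep -v top; python3 -c "
from h import *
print(rel([.5935,-.2444,.107],-4))"
```

```text
clock: 14.25
position: [0.5912, -0.2459, 0.1975]
eef_rot: [0.0, 0.732, 0.681, -0.0]
ft_force: [-0.3, -0.0, -0.2]
gripper_width: 0.598
gripper_force: 0.0
(array([-0.1108, -0.0624,  0.0906]), 'turn z', np.float64(-0.1), 'theta', np.float64(-4.1)) [-0.2205  0.5451  0.739   1.7137 -0.4145  1.0455  0.5866]
wrist 3027 [165.4975 165.5243] [ 0.5312 -0.2022] [ 51  56 108] (0.5301152467727661, -0.20300666987895966) 0.018235638737678528
wrist 2573 [279.4866 226.5841] [ 0.5924 -0.2434] [78 32 22] (0.5923285484313965, -0.2449827641248703) 0.01807158812880516
wrist 1305 [ 80.3648 325.4475] [ 0.4579 -0.303 ] [ 84 168 199] (0.458042174577713, -0.3079177737236023) 0.01752510294318199
wrist 2018 [279.7701 331.336 ] [ 0.5874 -0.3169] [123  83  77] (0.5873726010322571, -0.31918472051620483) 0.018506456166505814
wrist 182 [208.0549 377.1593] [ 0.5354 -0.3507] [ 41 125 160] (0.5338360071182251, -0.3540387749671936) 0.010941894724965096
(array([0.0014, 0.0019, 0.0906]), 'turn z', np.float64(-0.1), 'theta', np.float64(-4.1))
```

```bash
python3 -m jog '[60,0.001,0.0015,0.02,0,0,0, 60,0.001,0.0015,0.05,0,0,0, 60,0.001,0.0015,0.078,0,0,0, 60,0.001,0.0015,0.09,0,0,0, 60,0.001,0.0015,0.09,0,0,0, 30,0.001,0.0015,0.09,0,0,0, 20,0.001,0.0015,0.09,0,0,0, 20,0.001,0.0015,0.09,0,0,0, 20,0.001,0.0015,0.09,0,0,0, 20,0.001,0.0015,0.09,0,0,0]' 40; python3 -m jog '[20,0,0,-0.01,0,0,0, 20,0,0,-0.03,0,0,0, 20,0,0,-0.06,0,0,0, 20,0,0,-0.09,0,0,0, 20,0,0,-0.12,0,0,0, 20,0,0,-0.145,0,0,0, 20,0,0,-0.145,0,0,0]'; python3 -c "
from h import *
print(rel([.4640,-.2355,.25],-4))"
```

```text
clock: 15.6
position: [0.5946, -0.2434, 0.1083]
eef_rot: [0.001, 0.731, 0.682, 0.0]
ft_force: [-1.6, 0.1, 5.4]
gripper_width: 0.385
gripper_force: 40.2
clock: 16.48
position: [0.595, -0.2439, 0.2554]
eef_rot: [0.002, 0.731, 0.682, 0.001]
ft_force: [0.0, 0.0, -1.0]
gripper_width: 0.382
gripper_force: 39.9
(array([-0.0008, -0.1313,  0.0048]), 'turn z', np.float64(0.0), 'theta', np.float64(-4.0))
```

```bash
python3 -m jog '[20,0,-0.03,0,0,0,0, 20,0,-0.075,0,0,0,0, 20,-0.001,-0.115,0,0,0,0, 20,-0.001,-0.1315,0,0,0,0, 20,-0.001,-0.1315,0,0,0,0, 20,-0.001,-0.1315,0,0,0,0]'; python3 -c "
from h import *
print(rel([.4640,-.2358,.1085],-4))"
```

```text
clock: 17.23
position: [0.4643, -0.2346, 0.2525]
eef_rot: [0.001, 0.731, 0.683, 0.0]
ft_force: [0.7, 0.5, 0.1]
gripper_width: 0.38
gripper_force: 40.0
(array([-0.0012, -0.0004,  0.144 ]), 'turn z', np.float64(0.1), 'theta', np.float64(-3.9))
```

```bash
python3 -m jog '[20,-0.001,0,0.03,0,0,0, 20,-0.001,0,0.06,0,0,0, 20,-0.001,0,0.085,0,0,0, 20,-0.001,0,0.1,0,0,0, 20,-0.001,0,0.115,0,0,0, 20,-0.001,0,0.128,0,0,0, 20,-0.001,0,0.137,0,0,0, 20,-0.001,0,0.142,0,0,0, 20,-0.001,0,0.144,0,0,0, 20,-0.001,0,0.144,0,0,0]'
```

```text
clock: 18.48
position: [0.4628, -0.236, 0.1085]
eef_rot: [0.0, 0.731, 0.682, 0.0]
ft_force: [-0.2, 0.1, -0.7]
gripper_width: 0.381
gripper_force: 40.0
```

```bash
python3 -m jog '[20,0,0,0.0015,0,0,0, 20,0,0,0.0015,0,0,0, 60,0,0,0.0015,0,0,0, 60,0,0,0.0015,0,0,0, 60,0,0,0.0015,0,0,0, 60,0,0,-0.03,0,0,0, 60,0,0,-0.08,0,0,0, 60,0,0,-0.095,0,0,0, 60,0,0,-0.095,0,0,0]'; python3 near.py
```

```text
clock: 19.6
position: [0.4632, -0.2358, 0.2038]
eef_rot: [0.001, 0.731, 0.682, 0.001]
ft_force: [-0.1, -0.3, -0.1]
gripper_width: 0.602
gripper_force: 0.0
(array([-0.112 ,  0.0655,  0.0969]), 'turn z', np.float64(0.1), 'theta', np.float64(-3.9)) [-0.3211  0.3258  0.8299  1.9942 -0.2973  0.943   0.5909]
wrist 2851 [387.1617 165.2869] [ 0.5292 -0.202 ] [ 85  93 181] (0.5300060510635376, -0.2031642347574234) 0.0181301087141037
wrist 2421 [277.1    227.7092] [ 0.4629 -0.2362] [84 37 27] (0.4629872143268585, -0.237729012966156) 0.018122462555766106
wrist 1919 [277.0584 327.3507] [ 0.4578 -0.308 ] [ 79 145 171] (0.4578569531440735, -0.31076911091804504) 0.01848984882235527
wrist 1373 [469.6584 321.5164] [ 0.5871 -0.3125] [100  65  59] (0.5869067311286926, -0.3184692859649658) 0.01817627064883709
wrist 235 [348.1957 373.383 ] [ 0.5053 -0.3499] [ 48 131 165] (0.5063765048980713, -0.3531646728515625) 0.01146814413368702
top 284 [132.3099   9.5775] [0.8477 0.0557] [53 57 60] (0.8496249318122864, 0.05648202821612358) 0.017210407182574272
top 211 [553.4028  80.8578] [ 0.7221 -0.6797] [157 161 168] (0.7256107330322266, -0.6917160749435425) 0.028332479298114777
top 323 [349.7399 157.2786] [ 0.5879 -0.3182] [109  79  76] (0.5883966088294983, -0.3189932703971863) 0.0179444570094347
top 260 [280.8654 189.5654] [ 0.5329 -0.1997] [ 89 100 181] (0.5313746333122253, -0.20234215259552002) 0.01788630709052086
```

Blue-sample is in place with its cap at the right height. Next is yellow-sample.

```bash
python3 -m jog '[60,-0.04,0.02,0,0,0,0, 60,-0.08,0.045,0,0,0,0, 60,-0.105,0.06,0.006,0,0,0, 60,-0.112,0.065,0.007,0,0,0, 60,-0.112,0.065,0.007,0,0,0, 60,-0.112,0.065,0.007,0,0,0]'; python3 near.py | grep -v top
```

```text
clock: 20.45
position: [0.5194, -0.3508, 0.1959]
eef_rot: [-0.001, 0.731, 0.683, 0.0]
ft_force: [0.1, -0.1, -0.3]
gripper_width: 0.599
gripper_force: 0.0
(array([-0.0012,  0.0018,  0.0889]), 'turn z', np.float64(0.1), 'theta', np.float64(-3.9)) [-0.0487  0.5325  0.7673  1.7488 -0.4232  1.0345  0.8029]
wrist 3980 [147.2136  31.0113] [ 0.4618 -0.2388] [69 27 17] (0.4609873592853546, -0.23751461505889893) 0.018131684511899948
wrist 3036 [164.7289 170.9536] [ 0.4587 -0.3099] [ 62 112 134] (0.45773643255233765, -0.3109651803970337) 0.01816881075501442
wrist 3049 [392.877  170.9265] [ 0.5862 -0.3186] [128  84  76] (0.5870847702026367, -0.31975293159484863) 0.018286824226379395
wrist 2575 [278.7111 233.9581] [ 0.5198 -0.3522] [ 33  84 107] (0.5195533633232117, -0.3537101149559021) 0.01816675066947937
```

```bash
python3 -m jog '[60,-0.002,0.001,0.02,0,0,0, 60,-0.002,0.001,0.05,0,0,0, 60,-0.002,0.001,0.078,0,0,0, 60,-0.002,0.001,0.089,0,0,0, 60,-0.002,0.001,0.089,0,0,0, 30,-0.002,0.001,0.089,0,0,0, 20,-0.002,0.001,0.089,0,0,0, 20,-0.002,0.001,0.089,0,0,0, 20,-0.002,0.001,0.089,0,0,0, 20,-0.002,0.001,0.089,0,0,0]' 40; python3 -m jog '[20,0,0,-0.01,0,0,0, 20,0,0,-0.03,0,0,0, 20,0,0,-0.06,0,0,0, 20,0,0,-0.09,0,0,0, 20,0,0,-0.12,0,0,0, 20,0,0,-0.145,0,0,0, 20,0,0,-0.145,0,0,0]'; python3 -c "
from h import *
print(rel([.5940,-.2442,.25],-4))"
```

```text
clock: 21.8
position: [0.5211, -0.3548, 0.1083]
eef_rot: [0.001, 0.731, 0.682, 0.0]
ft_force: [-0.6, -0.4, 6.0]
gripper_width: 0.377
gripper_force: 40.2
clock: 22.68
position: [0.5214, -0.3552, 0.2553]
eef_rot: [0.002, 0.731, 0.682, 0.001]
ft_force: [-1.0, -0.4, -0.3]
gripper_width: 0.384
gripper_force: 39.9
(array([0.1158, 0.0647, 0.0054]), 'turn z', np.float64(0.0), 'theta', np.float64(-4.0))
```

```bash
python3 -m jog '[20,0.025,0.014,0,0,0,0, 20,0.065,0.037,0,0,0,0, 20,0.1,0.057,0,0,0,0, 20,0.1135,0.065,0,0,0,0, 20,0.1135,0.065,0,0,0,0, 20,0.1135,0.065,0,0,0,0]'; python3 -c "
from h import *
print(rel([.5942,-.2463,.108],-4))"
```

```text
clock: 23.42
position: [0.5919, -0.2475, 0.2523]
eef_rot: [0.0, 0.732, 0.681, -0.001]
ft_force: [-0.0, -1.2, 0.2]
gripper_width: 0.383
gripper_force: 39.9
(array([0.0015, 0.0023, 0.1443]), 'turn z', np.float64(-0.1), 'theta', np.float64(-4.1))
```

```bash
python3 -m jog '[20,0.001,0.0015,0.03,0,0,0, 20,0.001,0.0015,0.05,0,0,0, 20,0.001,0.0015,0.06,0,0,0, 20,0.001,0.0015,0.06,0,0,0]'; python3 -c "
from h import *
print(rel([.5942,-.2463,.108],-4))"
```

```text
clock: 23.92
position: [0.5943, -0.245, 0.1918]
eef_rot: [-0.0, 0.731, 0.682, -0.0]
ft_force: [0.3, 0.0, -0.3]
gripper_width: 0.381
gripper_force: 39.9
(array([-0.0013,  0.0001,  0.0838]), 'turn z', np.float64(-0.0), 'theta', np.float64(-4.0))
```

```bash
python3 -m jog '[20,-0.001,0,0.02,0,0,0, 20,-0.001,0,0.035,0,0,0, 20,-0.001,0,0.05,0,0,0, 20,-0.001,0,0.065,0,0,0, 20,-0.001,0,0.076,0,0,0, 20,-0.001,0,0.082,0,0,0, 20,-0.001,0,0.084,0,0,0, 20,-0.001,0,0.084,0,0,0]'
```

```text
clock: 24.92
position: [0.5951, -0.2458, 0.1087]
eef_rot: [0.0, 0.731, 0.682, 0.0]
ft_force: [0.9, -0.7, -0.7]
gripper_width: 0.38
gripper_force: 39.9
```

```bash
python3 -m jog '[20,0,0,0.0015,0,0,0, 20,0,0,0.0015,0,0,0, 60,0,0,0.0015,0,0,0, 60,0,0,0.0015,0,0,0, 60,0,0,0.0015,0,0,0, 60,0,0,-0.03,0,0,0, 60,0,0,-0.08,0,0,0, 60,0,0,-0.1,0,0,0, 60,0,0,-0.1,0,0,0]'; python3 near.py | grep -v top;python3 -c "
from h import *
print(rel([.4795,-.067,.20],-4))"
```

```text
clock: 26.05
position: [0.5955, -0.2458, 0.2094]
eef_rot: [0.001, 0.731, 0.682, 0.001]
ft_force: [0.1, 0.4, -0.4]
gripper_width: 0.601
gripper_force: 0.0
(array([-0.1111, -0.0672,  0.1023]), 'turn z', np.float64(0.0), 'theta', np.float64(-4.0)) [-0.2372  0.5448  0.7664  1.6955 -0.4227  1.0716  0.5938]
wrist 2728 [164.011 162.062] [ 0.5312 -0.2022] [ 50  55 105] (0.5303586721420288, -0.20334431529045105) 0.018277378752827644
wrist 2331 [276.7709 221.024 ] [ 0.5952 -0.244 ] [ 26  84 109] (0.5948655605316162, -0.24543258547782898) 0.018063195049762726
wrist 2460 [ 66.0699 223.1634] [ 0.4637 -0.2362] [121  50  36] (0.4616982936859131, -0.23735319077968597) 0.01847211644053459
wrist 1852 [273.1409 321.1512] [ 0.5875 -0.317 ] [119  82  76] (0.5868580937385559, -0.3194319009780884) 0.01850535161793232
wrist 1589 [ 85.0352 318.36  ] [ 0.4592 -0.3057] [ 87 163 193] (0.4575706124305725, -0.31042900681495667) 0.018728863447904587
(array([ 0.1695, -0.1267,  0.0073]), 'turn z', np.float64(0.1), 'theta', np.float64(-3.9))
```

```bash
python3 -m jog '[60,0.03,-0.022,0,0,0,0, 60,0.07,-0.052,0,0,0,0, 60,0.11,-0.082,0,0,0,0, 60,0.15,-0.112,0.005,0,0,0, 60,0.167,-0.125,0.007,0,0,0, 60,0.1695,-0.1265,0.007,0,0,0, 60,0.1695,-0.1265,0.007,0,0,0, 60,0.1695,-0.1265,0.007,0,0,0]'
python3 - <<'E'
from h import *
print(rel([.4795,-.067,.0925],-4),observe()["qpos"])
s=snapshot("wrist"); P=cloud(s); m=(P[...,2]>.117)&(P[...,2]<.128)
n,l,st,c=cv2.connectedComponentsWithStats(m.astype(np.uint8))
for i in range(1,n):
    if st[i,4]>300: print(c[i],ray(s,*c[i],.122),cv2.minEnclosingCircle(P[l==i][:,:2].astype(np.float32)))
E
```

```text
clock: 27.15
position: [0.4807, -0.0688, 0.2012]
eef_rot: [0.0, 0.732, 0.682, -0.0]
ft_force: [0.2, 0.3, 0.2]
gripper_width: 0.601
gripper_force: 0.0
(array([ 0.0019, -0.0014,  0.1087]), 'turn z', np.float64(-0.1), 'theta', np.float64(-4.1)) [-0.70754588  0.25995646  0.85571931  2.07002092 -0.24644291  0.91360718
  0.21289346]
[274.31432482 216.11815693] [ 0.47873004 -0.06614504  0.122     ] ((0.47874656319618225, -0.06756506115198135), 0.018159091472625732)
```

```bash
python3 -m jog '[60,0.001,-0.001,0.03,0,0,0, 60,0.001,-0.001,0.06,0,0,0, 60,0.001,-0.001,0.09,0,0,0, 60,0.001,-0.001,0.107,0,0,0, 60,0.001,-0.001,0.107,0,0,0, 30,0.001,-0.001,0.107,0,0,0, 20,0.001,-0.001,0.107,0,0,0, 20,0.001,-0.001,0.107,0,0,0, 20,0.001,-0.001,0.107,0,0,0, 20,0.001,-0.001,0.107,0,0,0]' 40; python3 -m jog '[20,0,0,-0.01,0,0,0, 20,0,0,-0.03,0,0,0, 20,0,0,-0.06,0,0,0, 20,0,0,-0.09,0,0,0, 20,0,0,-0.12,0,0,0, 20,0,0,-0.15,0,0,0, 20,0,0,-0.16,0,0,0, 20,0,0,-0.16,0,0,0]'; python3 -c "
from h import *
print(rel([.5208,-.3533,.253],-4))"
```

```text
clock: 28.45
position: [0.4802, -0.0667, 0.0953]
eef_rot: [0.001, 0.731, 0.682, 0.001]
ft_force: [-1.2, 0.3, 7.5]
gripper_width: 0.379
gripper_force: 40.0
clock: 29.45
position: [0.4794, -0.0664, 0.2544]
eef_rot: [-0.0, 0.731, 0.682, 0.001]
ft_force: [-0.1, -0.1, -0.4]
gripper_width: 0.382
gripper_force: 39.9
(array([-0.2834,  0.061 ,  0.0012]), 'turn z', np.float64(0.1), 'theta', np.float64(-3.9))
```

```bash
python3 -m jog '[20,-0.03,0.006,0,0,0,0, 20,-0.08,0.017,0,0,0,0, 20,-0.13,0.028,0,0,0,0, 20,-0.18,0.039,0,0,0,0, 20,-0.23,0.05,0,0,0,0, 20,-0.267,0.058,0,0,0,0, 20,-0.282,0.061,0,0,0,0, 20,-0.282,0.061,0,0,0,0, 20,-0.282,0.061,0.05,0,0,0, 20,-0.282,0.061,0.058,0,0,0, 20,-0.282,0.061,0.058,0,0,0]'; python3 -c "
from h import *
print(rel([.5208,-.3525,.1103],-4))"
```

```text
clock: 30.82
position: [0.521, -0.3509, 0.1964]
eef_rot: [-0.001, 0.731, 0.683, 0.0]
ft_force: [0.0, 0.7, -0.1]
gripper_width: 0.378
gripper_force: 40.0
(array([-0.0017,  0.    ,  0.0861]), 'turn z', np.float64(0.1), 'theta', np.float64(-3.9))
```

```bash
python3 -m jog '[20,-0.0015,0,0.02,0,0,0, 20,-0.0015,0,0.035,0,0,0, 20,-0.0015,0,0.05,0,0,0, 20,-0.0015,0,0.065,0,0,0, 20,-0.0015,0,0.077,0,0,0, 20,-0.0015,0,0.083,0,0,0, 20,-0.0015,0,0.086,0,0,0, 20,-0.0015,0,0.086,0,0,0]'
```

```text
clock: 31.82
position: [0.5208, -0.3541, 0.1107]
eef_rot: [0.0, 0.731, 0.682, 0.0]
ft_force: [-0.6, 0.2, -0.1]
gripper_width: 0.379
gripper_force: 40.0
```

```bash
python3 -m jog '[20,0.0005,0,0.0015,0,0,0, 20,0.0005,0,0.0015,0,0,0, 60,0.0005,0,0.0015,0,0,0, 60,0.0005,0,0.0015,0,0,0, 60,0.0005,0,0.0015,0,0,0, 60,0,0,-0.03,0,0,0, 60,0,0,-0.08,0,0,0, 60,0,0,-0.13,0,0,0, 60,0,0,-0.19,0,0,0, 60,0.0,0,-0.24,0,0,0, 60,0.0,0,-0.24,0,0,0]'; python3 near.py
python3 - <<'E'
from h import *
cv2.imwrite("pics/w9.png",snapshot("wrist")["pixels"]); cv2.imwrite("pics/s9.png",cv2.resize(snapshot("side")["pixels"][140:300,180:420],None,fx=3,fy=3))
E
```

```text
clock: 33.2
position: [0.5217, -0.3555, 0.3546]
eef_rot: [0.004, 0.731, 0.682, 0.001]
ft_force: [-0.7, -0.1, -0.4]
gripper_width: 0.598
gripper_force: 0.0
(array([ 0.0042, -0.0027,  0.2476]), 'turn z', np.float64(0.0), 'theta', np.float64(-4.0)) [-0.1488  0.4238  0.927   1.5547 -0.3474  1.3294  0.7474]
wrist 733 [273.7462   9.4025] [ 0.5295 -0.2107] [ 70  77 153] (0.5297740697860718, -0.2054445743560791) 0.01732075773179531
wrist 1284 [347.3855  46.7827] [ 0.5935 -0.2452] [ 50 160 196] (0.5940946936607361, -0.2453976422548294) 0.017903661355376244
wrist 1281 [201.178   48.7853] [ 0.462  -0.2379] [69 31 23] (0.4613577425479889, -0.2378545105457306) 0.017911328002810478
wrist 1041 [207.5495 130.7233] [ 0.4582 -0.3104] [ 62 106 125] (0.4576636552810669, -0.310920774936676) 0.017877696081995964
wrist 1041 [340.9395 130.3939] [ 0.5866 -0.3191] [125  83  76] (0.5871034264564514, -0.3198190927505493) 0.018064729869365692
wrist 948 [273.9937 170.7458] [ 0.5192 -0.3541] [33 35 98] (0.5190555453300476, -0.3552105128765106) 0.017974741756916046
top 282 [132.4539   9.4078] [0.848  0.0554] [59 63 67] (0.8498112559318542, 0.05685201659798622) 0.017123999074101448
top 324 [306.2809 153.3457] [ 0.5949 -0.2437] [  8 194 229] (0.5954177975654602, -0.24402254819869995) 0.01788761280477047
top 323 [349.6935 157.2786] [ 0.5879 -0.3181] [159 109 104] (0.5881481766700745, -0.3188438415527344) 0.01790943555533886
top 321 [282.2118 190.5483] [ 0.5312 -0.202 ] [ 94 104 203] (0.5313369035720825, -0.20220141112804413) 0.01779123581945896
top 326 [370.1411 195.9969] [ 0.5211 -0.3518] [ 32  34 125] (0.5215723514556885, -0.35227856040000916) 0.017867345362901688
top 330 [302.8758 230.7364] [ 0.4629 -0.2363] [94 46 38] (0.462781697511673, -0.23671855032444) 0.01781756989657879
top 327 [345.8471 232.6514] [ 0.4591 -0.3091] [ 49 125 153] (0.45879173278808594, -0.30954694747924805) 0.01788654923439026
```

View pics/w9.png

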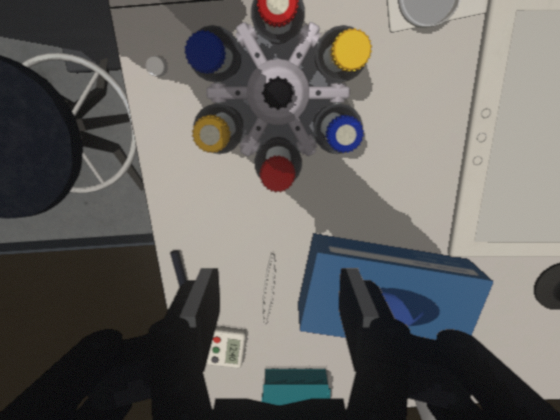

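View pics/s9.png

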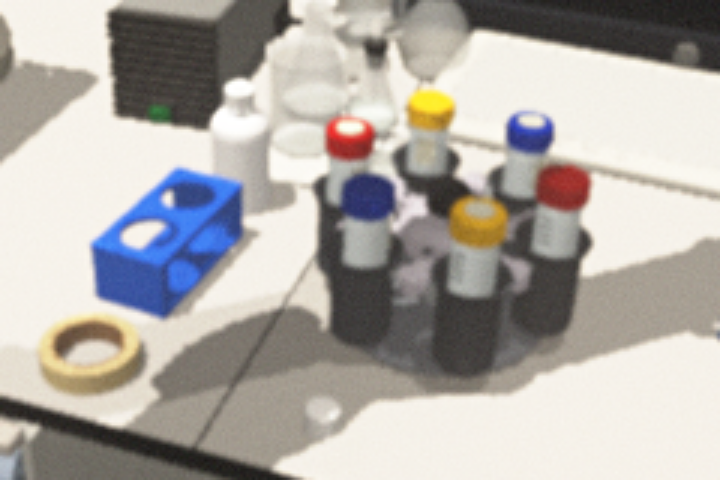

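The wrist view shows every pair straight across the hub: red (279,5)–(278,173), yellow (351,48)–(210,133), blue (206,52)–(345,134). All six caps are at seated height, and the side view shows the rack empty with the bottle and tape standing where they were.

```bash
python3 -c "
from workcell import *
print(sign_off())"
```

```text
the job is handed in; nothing more can be done
None
```

The job is handed in at about 33 s on the clock: the final pictures show all six tubes seated upright, each sample opposite the balance tube of its colour, with the bottle and tape roll not visibly moved; the sign-off returned no verdict.

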